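# Nest a driver board with the supply turned down

## Robot

A 7-joint arm with a two-finger parallel gripper is mounted at the origin on the work surface. World frame = base frame: x ahead of the robot, y to its left, z up, the work surface at z = 0. Lengths are in m, angles in rad, forces in N, time in s.
With the tool pointing down it reaches from about 0.425 to 0.875 m from the base axis. Payload 4.7 kg.
Tool frame: the origin (TCP) lies midway between the tips of the shut fingers; the grasp point (between the pads) lies 19 mm behind it; z points along the fingers, y is the line along which they close (so a half turn about z gives the same grasp; the last joint's range is limited). The gripper opens to 87 mm and grips with 3 to 60 N. Pads are 19 mm wide; open, the fingers measure 117 mm over their backs; the gripper's body (75 mm by 190 mm) begins 51 mm behind the grasp point.
Start: joints at [1.184, 0.321, -0.07, 1.45, 0.023, 1.371, -0.057], TCP at [0.254, -0.599, 0.186] pointing down, gripper open.
Joint ranges: [-2.86, 2.86], [-0.3, 2.09], [-1.38, 1.24], [0.06, 2.45], [-1.56, 4.7], [0.09, 2.05], [-2.69, 2.69]. Speed limits (rad/s): [2.57, 2.57, 3.14, 3.14, 3.14, 3.14, 3.14].

## Interface

Orientations are given as a rotation vector (axis times angle).
In Python, from bench import ctrl, get_image, calibration gives the robot as it stands.
- The arm moves only by the tool apply_moves, never from a script. Its arguments are lists of equal length, an entry for each row: "dp": the shift along the tool's x, y, z in m, a list of three; "twist": the turn, a rotation vector about the tool's x, y, z in rad, a list of three; "fingers": the closure, from 0 (fully open) to 1 (shut). In form: {"dp": [[dx, dy, dz], ...], "twist": [[ax, ay, az], ...], "fingers": [fingers, ...]}. A call has 1 to 10 rows; each row shifts and turns the commanded pose from where the row before left it, along the tool's axes as they then stand; what a row does not reach is not made up. A row lasts 1/10 s, in which the tool goes at most 50 mm and 8.59 degrees, less where a joint would pass 70% of its speed; a pose out of reach is approached as far as the arm can. A call is refused whole if a number of a shift passes 0.05 or a number of a turn 0.15, either way. A call with a gripper value outside its range is refused whole. The fingers move at their own pace and stop on an object; "newtons" is the grip in N (left out, the last holds). Time passes only in rows, so rows that do not move let the fingers close. It gives the time, the measured TCP pose, the force, the opening and the grip force at its end, in the units of the state.
- ctrl.get_state(): the state, without advancing time (a new reading comes with each control period).
- get_image(name): name is "scene" or "top" or "wrist"; returns the picture (420x560x3 uint8, red, green, blue); there is no depth.
- calibration(name): a dict with "fx", "fy", "cx", "cy" (pixels), "eye" and "attitude" of the camera in the world; the wrist camera has in their place "hand_eye" (4x4, takes a point from camera to tool coordinates, whose origin is the TCP and whose axes are the flange's). Camera axes: x right, y up, looking along -z (the intrinsics and any distortion apply to the point x, -y, -z); pixel columns grow to the right and rows downward; lengths in m; the calibration is good to about 2 mm. The wrist camera is an equidistant fisheye: a pixel r from the principal point sees the ray r / f radians off the axis. A picture is of the moment at which its call begins: read the wrist's pose just before it. calibration takes no time and is no camera call.
- ctrl.close_job(): hands the job in; it is judged then, once.
The state is a dict: "time": time; "joint_positions": joint angles; "qd": joint speeds; "joint_torque": joint torques, N m; "position": TCP position; "tool_rot": TCP orientation; "ft_force": force on the tool from outside, world axes, zero at the start; "torque": the same for the moment, N m; "grip_width": opening from 0.0 (shut) to 1.0 (fully open); "grip_force": force on a finger pad.
Only numpy, scipy, OpenCV 4.12 (cv2) and the standard library are available. Lean on these libraries where they do the work, as an engineer would, in place of code of your own. Each camera call takes 0.05 s, during which the arm holds its last target. There are 200 camera calls.

## Task

First turn the dial on the grey bench supply fully anticlockwise to its stop, so the supply is off. Then slide the driver board, without lifting it off the fixture, into the keyed pocket until it lies flat and fully home in there; the fixture's fence can square and guide it. Leave the other things on the bench where they are.

Things in the scene. Friction and masses are not known exactly. Their poses are not given: they have to be found in the camera images.
- board: Driver board on a flat aluminium tray, loose, 110 (x) by 92 (y) by 14 mm thick, about 0.25 kg, low components on top (to 19 mm). Its +x, -y corner has a 22 by 22 mm square notch for the pocket's key block. Origin: centre of the underside of the full rectangle, z up. It starts on the ledge, notched end towards the pocket, up to 0.3 rad askew and clear of the fence.
- core (a point): Centre of the upper face of the flat black core, 44 (x) by 36 (y) mm, in the middle of the board's top, 18.5 mm above the board's origin: a good place to press.
- fixture: Low grey test fixture with a dark pocket floor, fixed to the bench, 310 (x) by 160 (y) mm, origin at the centre of its underside, z up. A loading ledge takes its -x part, a keyed pocket its +x part, a fence runs along all of its +y side. Its +x axis points roughly to the robot's right, so the fence is on the side away from the robot.
- ledge (a point): Centre of the flat loading ledge, on its surface, 20 mm above the bench. In the fixture's frame the ledge spans x = -155 to 30 mm and y = -80 to 68 mm; it is open at its -x end and its -y side, and a strip at its level runs on past the pocket from y = -80 to -27 mm.
- fence (a point): Point on the upper inner edge of the fence, beside the ledge's middle. The fence is 12 mm thick, runs along the fixture's x, inner face at fixture y = 68 mm, top 30 mm above the bench (10 mm above the ledge); it is also the pocket's +y wall.
- pocket (a point): Centre of the pocket floor, where the board's origin belongs, axes as the fixture's and as the seated board's. Floor 7 mm below the ledge; pocket 113 (x) by 95 (y) mm: 3 mm play each way. In fixture x from 30 mm (lip of the ledge) to 143 mm (end stop, top 10 mm above the ledge); y -27 to 68 mm. Key block 22 by 22 mm in its +x, -y corner, level with the ledge.
- console: Grey bench supply, 130 (x) by 160 (y) by 50 mm high, fixed to the bench to the robot's left, origin at the centre of its underside; the dial stands in the middle of its top.
- dial_grip (a point): Point on the dial's vertical axis at the height to grip; the dial has a bar grip, across which the fingers close.
- dial (a joint): Angle of the dial in rad: 0 is the anticlockwise stop (off), growing as it turns clockwise seen from above. At 0 the bar lies along the console's x axis; it starts 0.6 to 1.4 rad clockwise of the stop and stays where it is left.
- shell_a: White round open plastic shell, 96 mm across, 95 mm high, origin at the centre of its underside; stands beyond the fence. Leave alone.
- shell_b: White round open plastic shell like the other, beyond the supply. Leave alone.
- screwdriver: Screwdriver lying right of the pocket end of the fixture, along its own x. Leave alone.
- plug: Black plug adapter, 50 by 42 by 28 mm, beyond the fence, origin at the centre of its underside. Leave alone.
- jar: Small clear jar, 56 mm across, 70 mm high, beyond the gap between supply and fixture. Leave alone.
Mind the look-alikes: they are no part of the job. Of the things shaped like the board, the aluminium one is meant.

How it is judged:
On the way, in this order (a step that is already met when the one before it is completed fails the run):
1. the dial is at its anticlockwise stop (value of joint dial below 0.08 rad), for 0.2 s.
2. the board lies flat in the pocket (z of board in the frame of pocket below 0.002 m and horizontal distance between board and pocket below 0.004 m and angle between board's own z axis and vertical below 0.025 rad), for 0.2 s.
At the end, for the whole second after the job is handed in: The dial is within 0.08 rad of its anticlockwise stop, and the board rests in the pocket: underside within 2 mm of the pocket floor, origin within 4 mm of the pocket's centre, level within 0.025 rad and square within 0.05 rad, at rest (all of step 2 and value of joint dial below 0.08 rad and angle between the x axis of board and the x axis of pocket, either way round below 0.05 rad and linear speed of board below 0.01 m/s); the robot touches nothing.
It fails at once if the board is lifted more than 20 mm off the ledge (z of board in the frame of fixture above 0.04 m).
It fails at once if the board is pushed off the fixture (z of board in the frame of fixture below 0.005 m).
It fails at once if another thing on the bench is moved by more than 30 mm (distance of any of shell_a, shell_b, screwdriver, plug, jar from where it was at the start of the episode above 0.03 m).
It also fails if it takes over 64 s, if anything falls off the work surface, if the arm or the gripper's body presses on something with over 40 N, if the wrist force passes 120 N, or if a joint passes its speed limit or range.

## Working session

There is one attempt and no reset: what is moved stays moved. The work goes in short steps, Python scripts to look and compute and a tool call to move; the robot and the scene stay as the last step left them, time stands still between calls to the robot, and variables do not carry over. Pictures are saved under pics/ and viewed, at most 11 in all, crops included, and the job is handed in when it is done.

Besides the shell and the picture viewer there is one more tool, called after "Request:" as name(argument=value, ...) on one line, values as JSON. apply_moves: Moves the arm, as the interface text tells. Its arguments: {"type":"object","properties":{"dp":{"type":"array"},"twist":{"type":"array"},"fingers":{"type":"array"},"newtons":{"type":"number"}},"required":["dp","twist","fingers"]}

```bash
mkdir -p pics; ls
python3 - <<'E'
from bench import ctrl,get_image,calibration
import cv2
for n in("scene","top"):
    im=get_image(n); cv2.imwrite(f"pics/{n}0.png",cv2.resize(im[:,:,::-1],(800,600),interpolation=cv2.INTER_CUBIC))
    print(n,calibration(n))
print(calibration("wrist")); s=ctrl.get_state(); print(s)
E
```

```text
pics
scene {'fx': 383.16792200384424, 'fy': 383.16792200384424, 'cx': 284.76155947847514, 'cy': 206.2669586499179, 'eye': array([0.93624508, 0.47222618, 0.66221116]), 'attitude': array([0.33356496, 0.97661366, 2.26220788])}
top {'fx': 534.8294659938073, 'fy': 534.8294659938073, 'cx': 283.2190550142496, 'cy': 202.65525203760606, 'eye': array([0.22208104, 0.00896102, 1.53140144]), 'attitude': array([ 0.16760692, -0.18353744, -1.60863501])}
{'fx': 325.19226210127806, 'fy': 325.19226210127806, 'cx': 275.9976523313991, 'cy': 202.34644972254824, 'hand_eye': array([[-6.84152433e-04,  9.60310192e-01,  2.78933445e-01,
         7.75705794e-02],
       [ 9.99999766e-01,  6.60067878e-04,  1.80266524e-04,
        -5.10680190e-04],
       [-1.10032270e-05,  2.78933503e-01, -9.60310419e-01,
        -1.99153533e-01],
       [ 0.00000000e+00,  0.00000000e+00,  0.00000000e+00,
         1.00000000e+00]])}
{'time': 0.1, 'joint_positions': array([ 1.18408856,  0.32175111, -0.07008085,  1.45153074,  0.02262249,
        1.37080075, -0.05689926]), 'qd': array([ 0.00099989, -0.00055319,  0.00069964, -0.00284499, -0.00118603,
        0.00278867, -0.00056443]), 'joint_torque': array([-1.79034587e-04, -4.92569447e+01, -4.05757986e-01, -3.13399422e+01,
       -6.43609185e-02,  3.94436123e-02,  3.80152665e-05]), 'position': array([ 0.25333337, -0.59800465,  0.18468064]), 'tool_rot': array([-3.07709898e+00, -6.25099114e-01,  7.08722489e-04]), 'ft_force': array([ 0.10768811,  0.57069793, -0.50114692]), 'torque': array([0.00308927, 0.00670371, 0.00590874]), 'grip_force': 0.0, 'grip_width': 1.0002639996708078}
```

View pics/top0.png

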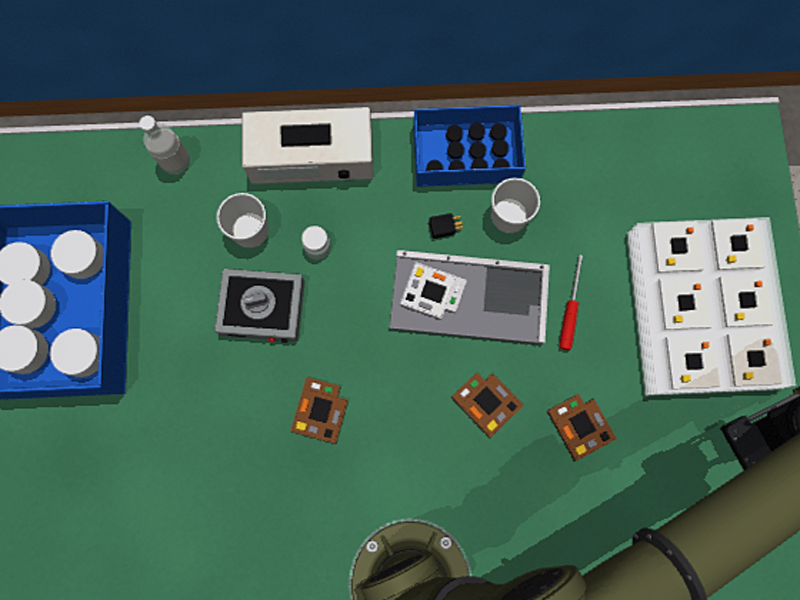

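View pics/scene0.png

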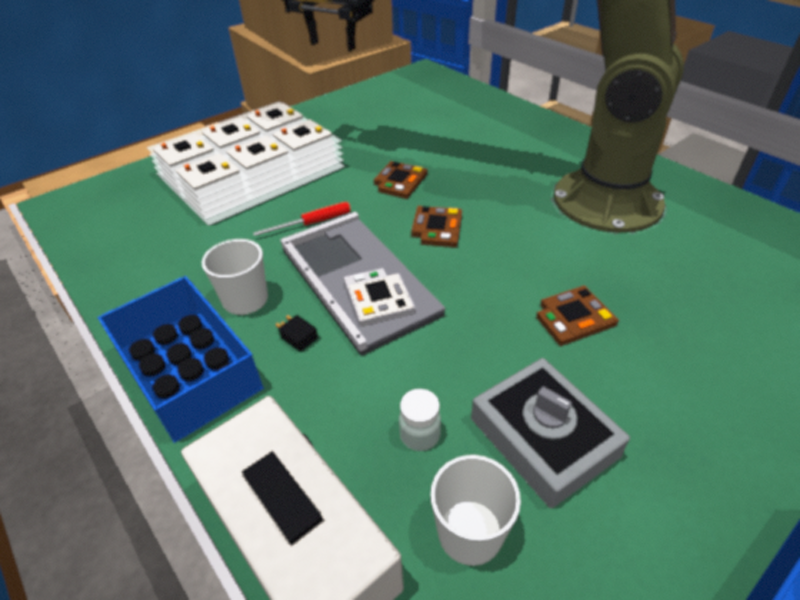

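The top view shows the supply at (260,305) with its bar rotated clockwise from the away direction. The fixture spans (390..549, 250..343), with the white aluminium-tray board on its ledge at (434,291) and the pocket at (512,288). I'll enlarge both areas and set up the projection.

```bash
cat > h.py <<'E'
import numpy as np,cv2
from scipy.spatial.transform import Rotation as R
from bench import ctrl,get_image,calibration
def ray(n,uv,st=None):
    c=calibration(n); x=(uv[0]-c['cx'])/c['fx']; y=(uv[1]-c['cy'])/c['fy']
    if n=='wrist':
        r=np.hypot(x,y); k=np.sin(r)/r if r>1e-9 else 1
        d=np.array([x*k,-y*k,-np.cos(r)]); H=c['hand_eye']; T=R.from_rotvec(st['tool_rot'])
        return T.apply(H[:3,3])+np.array(st['position']),T.apply(H[:3,:3]@d)
    return c['eye'],R.from_rotvec(c['attitude']).apply([x,-y,-1])
def at(n,uv,z,st=None):
    e,d=ray(n,uv,st); return e+d*(z-e[2])/d[2]
def pix(n,p,st=None):
    c=calibration(n)
    if n=='wrist':
        H=c['hand_eye'];T=R.from_rotvec(st['tool_rot'])
        q=H[:3,:3].T@(T.inv().apply(np.array(p)-st['position'])-H[:3,3])
        v=np.array([q[0],-q[1],-q[2]]);h=np.hypot(v[0],v[1]);th=np.arctan2(h,v[2])
        return np.array([c['cx'],c['cy']])+c['fx']*th*v[:2]/h
    q=R.from_rotvec(c['attitude']).inv().apply(np.array(p)-c['eye'])
    return np.array([c['cx']+c['fx']*q[0]/-q[2],c['cy']-c['fy']*q[1]/-q[2]])
def crop(im,x0,y0,w,h,s,name):
    cv2.imwrite(name,cv2.resize(im[y0:y0+h,x0:x0+w,::-1],(w*s,h*s),interpolation=cv2.INTER_CUBIC))
E
python3 - <<'E'
from h import *
im=get_image('top')
crop(im,145,165,250,85,3,"pics/a.png")
f=1.42857
for n,p,z in [("fl",(398,251),.03),("fr",(549,264),.03),("dial",(260,299),.07)]: print(n,at('top',np.array(p)/f,z))
E
```

```text
fl [ 0.64189984 -0.0043284   0.03      ]
fr [ 0.60094135 -0.30965742  0.03      ]
dial [0.545496   0.26961626 0.07      ]
```

View pics/a.png

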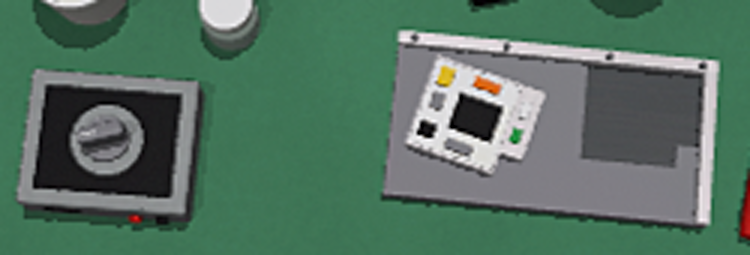

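```bash
cat > fit.py <<'E'
from h import *
from scipy.optimize import least_squares
def fit(n,loc,pts,z0,x0,st=None):
    def f(p):
        c,s=np.cos(p[2]),np.sin(p[2])
        return np.concatenate([pix(n,[p[0]+c*a-s*b,p[1]+s*a+c*b,z0+h],st)-q for (a,b,h),q in zip(loc,pts)])
    r=least_squares(f,x0); return r.x,np.round(r.fun,1)
E
python3 - <<'E'
from fit import *
o=lambda L:[np.array([145+x/3-.33,165+y/3-.33]) for x,y in L]
print("fix",fit('top',[(-.155,.08,.03),(.155,.08,.03),(-.155,-.08,.02),(.155,-.08,.03)],o([(400,31),(719,61),(382,196),(710,224)]),0,[.56,-.16,-1.6]))
print("board",fit('top',[(-.055,.046,.014),(.055,.046,.014),(-.055,-.046,.014),(.033,-.046,.014),(.055,-.024,.014)],o([(439,52),(546,92),(405,142),(490,175),(524,160)]),.02,[.56,-.1,-1.6]))
print("con",fit('top',[(.065,.08,.05),(.065,-.08,.05),(-.065,.08,.05),(-.065,-.08,.05)],o([(33,70),(203,80),(18,202),(188,215)]),0,[.54,.27,0]))
a,b=[at('top',p,.075) for p in o([(80,138),(126,122)])]; print(a,b,np.arctan2(*(b-a)[1::-1]))
print(at('top',o([(107,139)])[0],.055))
E
```

```text
fix (array([ 0.54266849, -0.14452898, -1.71124697]), array([-0.1,  0.2, -0.2,  0.1,  0.5, -0.3, -0.2,  0.1]))
board (array([ 0.55449465, -0.07156886, -1.97549096]), array([-0. ,  0.6,  0.1,  0.3,  0.1, -0.3,  0.7, -0.6, -0.8, -0. ]))
con (array([ 0.54303323,  0.27458703, -0.11334535]), array([ 0.4, -0.4, -0.4, -0. , -0.1,  0.4,  0.1, -0. ]))
[0.54181505 0.29832154 0.075     ] [0.55510893 0.25569351 0.075     ] -1.2684965901750425
[0.54411453 0.27698925 0.055     ]
```

Request:
apply_moves(dp=[[0,0,0],[0,0,0],[0,0,0],[0,0,0],[0,0,0],[0,0,0],[0,0,0],[0,0,0],[0,0,0],[0,0,0]], twist=[[0,0,-0.147],[0,0,-0.147],[0,0,-0.147],[0,0,-0.147],[0,0,-0.147],[0,0,-0.147],[0,0,-0.147],[0,0,-0.147],[0,0,-0.147],[0,0,-0.147]], fingers=[0,0,0,0,0,0,0,0,0,0])

```text
time: 1.15
position: [0.2534, -0.5983, 0.1852]
tool_rot: [-1.856, -2.533, -0.001]
ft_force: [0.2, -0.4, -0.2]
grip_width: 0.993
grip_force: 0.0
```

Request:
apply_moves(dp=[[0.034,0.036,0],[0.034,0.036,0],[0.034,0.036,0],[0.034,0.036,0],[0.034,0.036,0],[0.034,0.036,0],[0.034,0.036,0],[0.034,0.036,0],[0.034,0.036,0],[0.034,0.036,0]], twist=[[0,0,0],[0,0,0],[0,0,0],[0,0,0],[0,0,0],[0,0,0],[0,0,0],[0,0,0],[0,0,0],[0,0,0]], fingers=[0,0,0,0,0,0,0,0,0,0])

```text
time: 2.15
position: [0.4975, -0.1656, 0.1857]
tool_rot: [1.865, 2.528, -0.001]
ft_force: [0.4, -0.2, 0.2]
grip_width: 0.998
grip_force: 0.0
```

```bash
cat > go.py <<'E'
import sys
from h import *
# usage: go.py x y z yaw -> tool-frame shift (at present attitude) and twist about tool z
def show(t,yaw):
    s=ctrl.get_state();T=R.from_rotvec(s['tool_rot']);M=T.as_matrix()
    y=np.arctan2(M[1,0],M[0,0])
    print("t",round(s['time'],2),"pos",s['position'].round(4),"yaw",round(y,4),"tilt",M[2].round(3),"F",s['ft_force'].round(1),"w",round(s['grip_width'],3),"gf",round(s['grip_force'],1))
    print("dp",T.inv().apply(np.array(t)-s['position']).round(4),"twz",round(-((yaw-y+np.pi)%(2*np.pi)-np.pi),4))
show([float(a) for a in sys.argv[1:4]],float(sys.argv[4]))
E
python3 go.py .543 .275 .186 1.873
```

```text
t 2.15 pos [ 0.4975 -0.1656  0.1857] yaw 1.8704 tilt [-0.001 -0.    -1.   ] F [ 0.4 -0.2  0.2] w 0.998 gf 0.0
dp [ 0.4075  0.1735 -0.0006] twz -0.0026
```

Request:
apply_moves(dp=[[0.0408,0.0174,0],[0.0408,0.0174,0],[0.0408,0.0174,0],[0.0408,0.0174,0],[0.0408,0.0174,0],[0.0408,0.0174,0],[0.0408,0.0174,0],[0.0408,0.0174,0],[0.0408,0.0174,0],[0.0408,0.0174,0]], twist=[[0,0,0],[0,0,0],[0,0,0],[0,0,0],[0,0,0],[0,0,0],[0,0,0],[0,0,0],[0,0,0],[0,0,0]], fingers=[0,0,0,0,0,0,0,0,0,0])

```text
time: 3.15
position: [0.5427, 0.2751, 0.1853]
tool_rot: [1.865, 2.528, -0.001]
ft_force: [1.3, -1.2, -0.1]
grip_width: 1.0
grip_force: 0.0
```

```bash
python3 go.py .543 .275 .186 1.873
python3 - <<'E'
from h import *
s=ctrl.get_state(); im=get_image('wrist')
cv2.imwrite('pics/w1.png',cv2.resize(im[:,:,::-1],(800,600),interpolation=cv2.INTER_CUBIC))
np.save('w1.npy',np.r_[s['position'],s['tool_rot']])
E
```

```text
t 3.15 pos [0.5427 0.2751 0.1853] yaw 1.87 tilt [-0.001 -0.    -1.   ] F [ 1.3 -1.2 -0.1] w 1.0 gf 0.0
dp [-0.0002  0.0002 -0.0007] twz -0.003
```

View pics/w1.png

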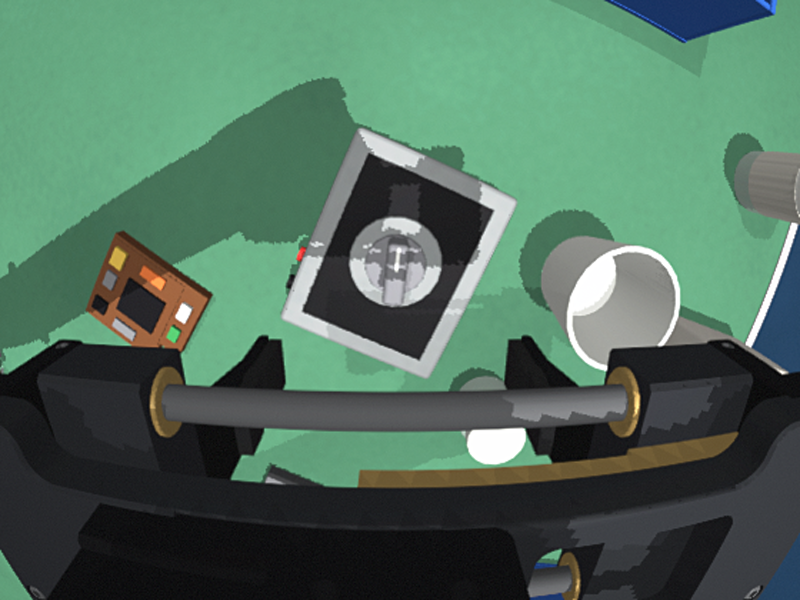

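The bar is seen at (398,240)-(398,303), almost vertical in the image and so aligned with tool x. The disc centre is at (396,262). Next I'll estimate the heights from the scene view.

Run:
```python
from h import *
v=np.load('w1.npy'); st=dict(position=v[:3],tool_rot=v[3:])
f=1.42857
for z in (.05,.06,.07,.08,.09,.1):
    print(z,"scene",(pix('scene',[.543,.2746,z])*f).round(),"wrist",(pix('wrist',[.543,.2746,z],st)*f).round(), "top crop",((pix('top',[.543,.2746,z])-[145,165])*3).round())
for z in(.06,.08):
  a,b=[at('wrist',np.array(p)/f,z,st) for p in((400,241),(395,303))]; print(z,a,b,np.arctan2(*(a-b)[1::-1]))
im=get_image('scene'); crop(im,325,240,120,115,5,'pics/s2.png')
```

```text
0.05 scene [547. 417.] wrist [393. 264.] top crop [110. 140.]
0.06 scene [549. 413.] wrist [393. 267.] top crop [108. 138.]
0.07 scene [550. 408.] wrist [393. 270.] top crop [106. 136.]
0.08 scene [551. 403.] wrist [393. 274.] top crop [104. 134.]
0.09 scene [553. 399.] wrist [393. 278.] top crop [102. 131.]
0.1 scene [554. 394.] wrist [393. 282.] top crop [100. 129.]
0.06 [0.54211148 0.29406256 0.06      ] [0.55231022 0.24893624 0.06      ] 1.7930665026594794
0.08 [0.54079919 0.29746952 0.08      ] [0.55036919 0.25512518 0.08      ] 1.793066502659479
```

View pics/s2.png

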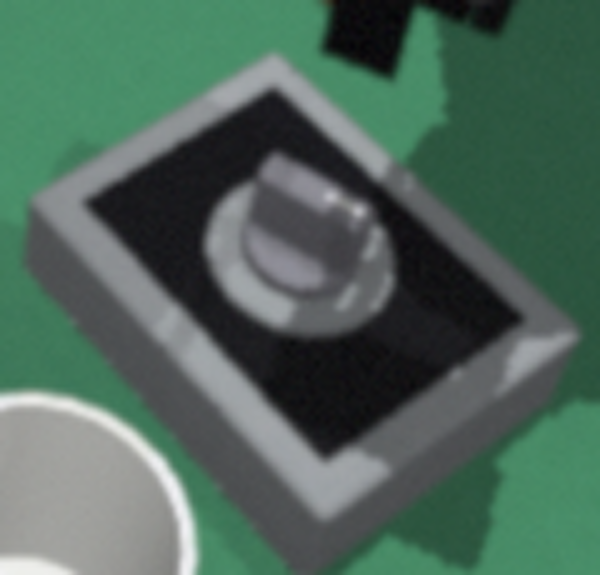

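The bar's top comes out near z≈0.088, with the disc below about 0.06. I'll descend to TCP z≈0.066 and grip.

Request:
apply_moves(dp=[[0,0.002,0.024],[0,0,0.024],[0,0,0.024],[0,0,0.024],[0,0,0.023],[0,0,0],[0,0,0],[0,0,0],[0,0,0],[0,0,0]], twist=[[0,0,0.05],[0,0,0],[0,0,0],[0,0,0],[0,0,0],[0,0,0],[0,0,0],[0,0,0],[0,0,0],[0,0,0]], fingers=[0,0,0,0,0.3,0.6,1,1,1,1], newtons=20)

```text
time: 4.25
position: [0.5452, 0.2748, 0.0677]
tool_rot: [1.927, 2.48, 0.002]
ft_force: [0.5, 0.0, -0.5]
grip_width: 0.537
grip_force: 0.0
```

```bash
python3 go.py .5445 .2755 .066 3.03; python3 -c "
from h import *; print(ctrl.get_state()['torque'])"
```

```text
t 4.25 pos [0.5452 0.2748 0.0677] yaw 1.8208 tilt [ 0.     0.002 -1.   ] F [ 0.5  0.  -0.5] w 0.537 gf 0.0
dp [ 0.0009 -0.0005  0.0017] twz -1.2092
[-0.03359516 -0.05973917  0.00822211]
```

Request:
apply_moves(dp=[[0,0,0.001],[0,0,0],[0,0,0],[0,0,0],[0,0,0],[0,0,0],[0,0,0],[0,0,0]], twist=[[0,0,0],[0,0,0],[0,0,0],[0,0,0],[0,0,0],[0,0,0],[0,0,0],[0,0,0]], fingers=[1,1,1,1,1,1,1,1])

```text
time: 5.05
position: [0.5446, 0.2745, 0.0656]
tool_rot: [1.927, 2.481, -0.0]
ft_force: [0.3, 0.2, -0.4]
grip_width: 0.008
grip_force: 0.0
```

```bash
python3 go.py .5445 .2755 .066 3.03; python3 -c "
from h import *; print(ctrl.get_state()['torque'])"
```

```text
t 5.05 pos [0.5446 0.2745 0.0656] yaw 1.8208 tilt [-0. -0. -1.] F [ 0.3  0.2 -0.4] w 0.008 gf 0.0
dp [ 0.001   0.0002 -0.0004] twz -1.2092
[ 0.01611522 -0.12883802 -0.02522103]
```

Run:
```python
from h import *
im=get_image('scene'); a=im[235:335,330:450]
s=ctrl.get_state(); b=get_image('wrist')[130:330,200:400]
o=np.hstack([cv2.resize(a,(480,400),interpolation=cv2.INTER_CUBIC),cv2.resize(b,(320,320)).__class__((400,320,3),dtype=np.uint8)*0]); o[:320,480:]=cv2.resize(b,(320,320))
cv2.imwrite('pics/s3.png',o[:,:,::-1])
print(pix('scene',s['position']), (pix('scene',s['position'])-[330,235])*4)
```

```text
[383.95667902 287.43991747] [215.82671607 209.75966986]
```

View pics/s3.png

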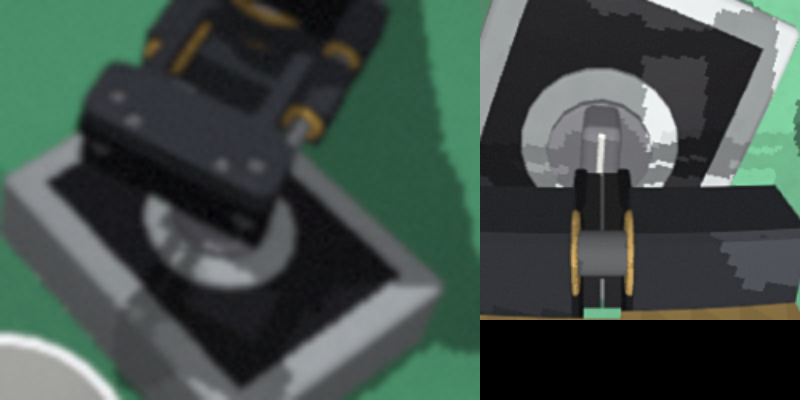

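Run:
```python
from h import *
s=ctrl.get_state();M=R.from_rotvec(s['tool_rot'])
for uv in((275.6,214),(275.6,195.6)):
  for z in(.05,.055,.06,.065,.07,.08): print(uv,z,M.inv().apply(at('wrist',uv,z,s)-s['position']).round(4))
print(pix('wrist',s['position'],s))
v=np.load('w1.npy'); st=dict(position=v[:3],tool_rot=v[3:])
for uv in((400,248),(395,303)):
  for z in(.06,.07,.08): print('w1',uv,z,M.inv().apply(at('wrist',np.array(uv)/1.42857,z,st)-s['position']).round(4))
```

```text
(275.6, 214) 0.05 [0.0064 0.0006 0.0156]
(275.6, 214) 0.055 [0.008  0.0006 0.0106]
(275.6, 214) 0.06 [0.0097 0.0006 0.0056]
(275.6, 214) 0.065 [0.0113 0.0006 0.0006]
(275.6, 214) 0.07 [ 0.013   0.0006 -0.0044]
(275.6, 214) 0.08 [ 0.0163  0.0006 -0.0144]
(275.6, 195.6) 0.05 [0.0196 0.0006 0.0156]
(275.6, 195.6) 0.055 [0.021  0.0006 0.0106]
(275.6, 195.6) 0.06 [0.0223 0.0006 0.0056]
(275.6, 195.6) 0.065 [0.0237 0.0006 0.0006]
(275.6, 195.6) 0.07 [ 0.025   0.0006 -0.0044]
(275.6, 195.6) 0.08 [ 0.0277  0.0006 -0.0144]
[274.67550192 230.68359052]
w1 (400, 248) 0.06 [0.0146 0.0027 0.0056]
w1 (400, 248) 0.07 [ 0.0165  0.0025 -0.0044]
w1 (400, 248) 0.08 [ 0.0185  0.0022 -0.0144]
w1 (395, 303) 0.06 [-0.0266  0.0011  0.0056]
w1 (395, 303) 0.07 [-0.0234  0.001  -0.0044]
w1 (395, 303) 0.08 [-0.0201  0.0008 -0.0144]
```

Run:
```python
from h import *
c,s=np.cos(-.113),np.sin(-.113)
for a,b in((.065,.08),(.065,-.08),(-.065,-.08),(-.065,.08)):
    p=[.543+c*a-s*b,.2746+s*a+c*b,.05]; print(a,b,((pix('scene',p)-[325,240])*5).round())
for z in(.05,.06,.07,.08):print(z,((pix('scene',[.543,.2746,z])-[325,240])*5).round())
```

```text
0.065 0.08 [321. 522.]
0.065 -0.08 [ 19. 196.]
-0.065 -0.08 [267.  46.]
-0.065 0.08 [581. 327.]
0.05 [291. 259.]
0.06 [296. 244.]
0.07 [300. 228.]
0.08 [304. 212.]
```

Run:
```python
from h import *
im=get_image('wrist'); crop(im,215,160,120,110,5,'pics/w4.png'); print(ctrl.get_state()['grip_width'],ctrl.get_state()['grip_force'])
```

```text
0.004422276725726336 0.0
```

View pics/w4.png

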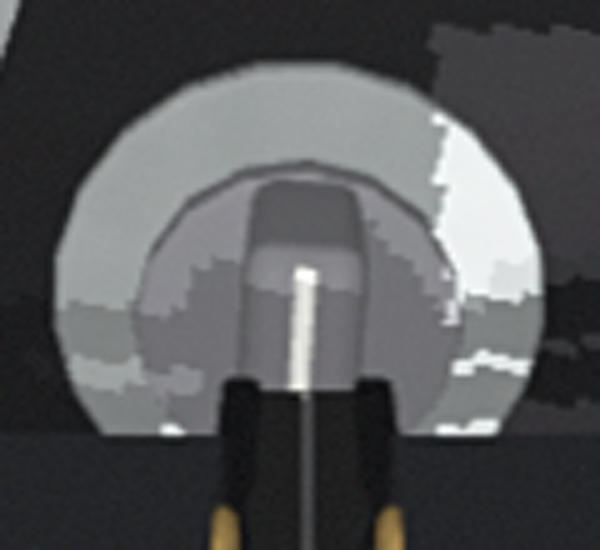

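Run:
```python
from h import *
s=ctrl.get_state();T=R.from_rotvec(s['tool_rot'])
for y in(.095,.06):
 for z in(-.07,-.1):
  print(y,z,[((pix('scene',s['position']+T.apply([x,y,z]))-[330,235])*4).round() for x in(-.0375,.0375)])
```

```text
0.095 -0.07 [array([ 56., 230.]), array([230., 325.])]
0.095 -0.1 [array([ 63., 186.]), array([244., 282.])]
0.06 -0.07 [array([ 97., 170.]), array([268., 259.])]
0.06 -0.1 [array([105., 126.]), array([282., 215.])]
```

Request:
apply_moves(dp=[[0,0,0.003],[0,0,0.003],[0,0,0]], twist=[[0,0,0],[0,0,0],[0,0,0]], fingers=[1,1,1])

```text
time: 5.5
position: [0.5442, 0.2742, 0.0589]
tool_rot: [-1.927, -2.481, 0.002]
ft_force: [0.7, -0.5, 1.3]
grip_width: 0.006
grip_force: 0.0
```

Request:
apply_moves(dp=[[0,0,0.002],[0,0,0.001],[0,0,0]], twist=[[0,0,0],[0,0,0],[0,0,0]], fingers=[1,1,1])

```text
time: 5.8
position: [0.5447, 0.2745, 0.0576]
tool_rot: [1.927, 2.481, -0.0]
ft_force: [-2.1, -1.2, 5.4]
grip_width: 0.004
grip_force: 2.9
```

Request:
apply_moves(dp=[[0,0,0.001],[0,0,0.001],[0,0,0]], twist=[[0,0,0],[0,0,0],[0,0,0]], fingers=[1,1,1])

```text
time: 6.1
position: [0.5449, 0.2746, 0.0574]
tool_rot: [1.926, 2.48, -0.0]
ft_force: [-6.6, -3.8, 16.1]
grip_width: 0.003
grip_force: 8.0
```

Contact came at a reported z of about 0.057. The wrist image also puts the fingertips about 30 mm above the reported TCP, so the bar is taller than the tips suggest. I'll open a bit and go down carefully around the bar, watching the force.

Request:
apply_moves(dp=[[0,0,-0.012],[0,0,0],[0,0,0],[0,0,0],[0,0,0],[0,0,0.008],[0,0,0.004],[0,0,0.003],[0,0,0]], twist=[[0,0,0],[0,0,0],[0,0,0],[0,0,0],[0,0,0],[0,0,0],[0,0,0],[0,0,0],[0,0,0]], fingers=[0.5,0.5,0.5,0.5,0.5,0.5,0.5,0.5,0.5])

```text
time: 7.0
position: [0.5441, 0.2742, 0.0507]
tool_rot: [-1.927, -2.481, 0.002]
ft_force: [0.6, 0.2, -0.9]
grip_width: 0.496
grip_force: 0.0
```

Request:
apply_moves(dp=[[0,0,0.002],[0,0,0.002],[0,0,0]], twist=[[0,0,0],[0,0,0],[0,0,0]], fingers=[0.5,0.5,0.5])

```text
time: 7.3
position: [0.5445, 0.2744, 0.0474]
tool_rot: [-1.927, -2.481, 0.001]
ft_force: [-0.6, 0.8, 0.2]
grip_width: 0.497
grip_force: 0.0
```

Request:
apply_moves(dp=[[0,0,0.003],[0,0,0.003],[0,0,0.002],[0,0,0],[0,0,0],[0,0,0],[0,0,0],[0,0,0]], twist=[[0,0,0],[0,0,0],[0,0,0],[0,0,0],[0,0,0],[0,0,0],[0,0,0],[0,0,0]], fingers=[0.5,0.5,0.5,0.7,1,1,1,1])

```text
time: 8.1
position: [0.5435, 0.2739, 0.0396]
tool_rot: [-1.927, -2.481, 0.004]
ft_force: [-3.2, -1.8, 1.2]
grip_width: 0.156
grip_force: 20.0
```

```bash
python3 go.py .5445 .2755 .066 3.03; python3 -c "
from h import *; print(ctrl.get_state()['torque'])"
```

```text
t 8.1 pos [0.5435 0.2739 0.0396] yaw 1.8208 tilt [-0.001 -0.002 -1.   ] F [-3.2 -1.8  1.2] w 0.156 gf 20.0
dp [ 0.0013  0.0013 -0.0264] twz -1.2092
[-0.42390979  0.51023149  0.01254811]
```

Request:
apply_moves(dp=[[0,0,0],[0,0,0],[0,0,0],[0,0,0],[0,0,0],[0,0,0],[0,0,0],[0,0,0],[0,0,0],[0,0,0]], twist=[[0,0,-0.12],[0,0,-0.12],[0,0,-0.12],[0,0,-0.12],[0,0,-0.12],[0,0,-0.12],[0,0,-0.12],[0,0,-0.12],[0,0,-0.12],[0,0,-0.1]], fingers=[1,1,1,1,1,1,1,1,1,1])

```text
time: 9.1
position: [0.5454, 0.276, 0.0396]
tool_rot: [0.213, 3.133, 0.005]
ft_force: [2.0, 4.1, -3.7]
grip_width: 0.163
grip_force: 20.0
```

```bash
python3 go.py .543 .2746 .04 3.03; python3 -c "
from h import *; print(ctrl.get_state()['torque'])"
```

```text
t 9.1 pos [0.5454 0.276  0.0396] yaw 3.0056 tilt [-0.001  0.003 -1.   ] F [ 2.   4.1 -3.7] w 0.163 gf 20.0
dp [ 0.0022 -0.0017 -0.0004] twz -0.0244
[ 0.94919636 -0.6528862  -0.04160411]
```

Now I'll turn a bit further to press against the stop.

Request:
apply_moves(dp=[[0,0,0],[0,0,0],[0,0,0]], twist=[[0,0,-0.06],[0,0,-0.05],[0,0,0]], fingers=[1,1,1])

```text
time: 9.4
position: [0.5457, 0.276, 0.0397]
tool_rot: [0.05, 3.139, 0.006]
ft_force: [3.2, 4.9, -4.3]
grip_width: 0.169
grip_force: 21.2
```

```bash
python3 go.py .543 .2746 .04 3.03; python3 -c "
from h import *; print(ctrl.get_state()['torque'])"
```

```text
t 9.4 pos [0.5457 0.276  0.0397] yaw 3.1097 tilt [-0.002  0.004 -1.   ] F [ 3.2  4.9 -4.3] w 0.169 gf 21.2
dp [ 0.0027 -0.0015 -0.0004] twz 0.0797
[ 1.08672827 -0.91937866 -0.50638658]
```

Request:
apply_moves(dp=[[0,0,0],[0,0,0],[0,0,0],[0,0,-0.03],[0,0,-0.03],[0,0,-0.03],[0,0,-0.04],[0,0,0]], twist=[[0,0,0.04],[0,0,0],[0,0,0],[0,0,0],[0,0,0],[0,0,0],[0,0,0],[0,0,0]], fingers=[0.4,0.4,0.4,0.4,0.4,0.6,1,1])

```text
time: 10.2
position: [0.5468, 0.2768, 0.1752]
tool_rot: [0.11, 3.132, 0.006]
ft_force: [-0.2, -0.0, 0.2]
grip_width: 0.405
grip_force: 0.0
```

```bash
python3 go.py .543 .2746 .16 3.03;  python3 - <<'E'
from h import *
s=ctrl.get_state(); im=get_image('wrist'); crop(im,200,110,150,140,4,'pics/w5.png')
np.save('w5.npy',np.r_[s['position'],s['tool_rot']])
E
```

```text
t 10.2 pos [0.5468 0.2768 0.1752] yaw 3.0712 tilt [-0.007  0.004 -1.   ] F [-0.2 -0.   0.2] w 0.405 gf 0.0
dp [ 0.0037 -0.0025  0.0152] twz 0.0412
```

View pics/w5.png

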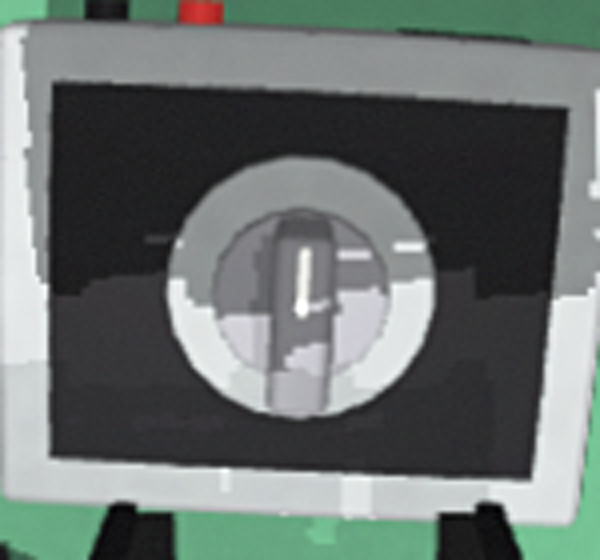

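The bar now lies parallel to the supply's x axis (panel edges and bar edges match), so the dial is at its stop. Next is the board: push it from its -y side against the fence, then push it along x. I'll go above the ledge and check clearances.

Request:
apply_moves(dp=[[0,0,0],[0,0,0],[0,0,0],[0,0,0],[0,0,0],[0,0,0],[0,0,0],[0,0,0],[0,0,0],[0,0,0]], twist=[[0,0,0.147],[0,0,0.147],[0,0,0.147],[0,0,0.147],[0,0,0.147],[0,0,0.147],[0,0,0.147],[0,0,0.147],[0,0,0.147],[0,0,0.147]], fingers=[1,1,1,1,1,1,1,1,1,1])

```text
time: 11.25
position: [0.5439, 0.2737, 0.1682]
tool_rot: [-2.194, -2.248, 0.004]
ft_force: [-0.4, 0.2, 0.3]
grip_width: 0.001
grip_force: 0.0
```

```bash
cat > fx.py <<'E'
from h import *
C=np.array([.5427,-.1445]);Y=-1.711
A=np.array([[np.cos(Y),-np.sin(Y)],[np.sin(Y),np.cos(Y)]])
w=lambda x,y:C+A@[x,y]
f=lambda p:A.T@(np.array(p)[:2]-C)
E
python3 - <<'E'
from fx import *
k=1.42857
for n,p,z in(("jar top",(316,236),.07),("shell rim",(516,200),.095),("plug",(442,225),.028)): print(n,f(at('top',np.array(p)/k,z)).round(3))
print(w(-.08,-.07))
E
python3 go.py .4846 -.0555 .175 1.43
```

```text
jar top [-0.317  0.083]
shell rim [0.072 0.187]
plug [-0.068  0.143]
[ 0.48456645 -0.05550286]
t 11.25 pos [0.5439 0.2737 0.1682] yaw 1.5949 tilt [-0.001 -0.002 -1.   ] F [-0.4  0.2  0.3] w 0.001 gf 0.0
dp [-0.3277 -0.0672 -0.0062] twz 0.1649
```

Request:
apply_moves(dp=[[0,0,0],[0,0,0],[0,0,0]], twist=[[0,0,0.14],[0,0,0.025],[0,0,0]], fingers=[1,1,1])

```text
time: 11.55
position: [0.5441, 0.2741, 0.1687]
tool_rot: [2.364, 2.07, -0.002]
ft_force: [0.0, -0.4, 0.2]
grip_width: 0.003
grip_force: 0.0
```

```bash
python3 go.py .4846 -.0555 .1 1.43
```

```text
t 11.55 pos [0.5441 0.2741 0.1687] yaw 1.4383 tilt [-0.001 -0.001 -1.   ] F [ 0.  -0.4  0.2] w 0.003 gf 0.0
dp [-0.3345 -0.0154  0.0692] twz 0.0083
```

Request:
apply_moves(dp=[[-0.042,-0.002,0],[-0.042,-0.002,0],[-0.042,-0.002,0],[-0.042,-0.002,0],[-0.042,-0.002,0],[-0.042,-0.002,0],[-0.042,-0.002,0],[-0.04,-0.001,0],[0,0,0]], twist=[[0,0,0.008],[0,0,0],[0,0,0],[0,0,0],[0,0,0],[0,0,0],[0,0,0],[0,0,0],[0,0,0]], fingers=[1,1,1,1,1,1,1,1,1])

```text
time: 12.45
position: [0.4808, -0.0611, 0.169]
tool_rot: [2.381, 2.048, -0.005]
ft_force: [0.6, -0.6, -0.3]
grip_width: 0.01
grip_force: 0.0
```

```bash
python3 go.py .4846 -.0555 .06 1.43;  python3 - <<'E'
from h import *
s=ctrl.get_state(); im=get_image('wrist'); cv2.imwrite('pics/w6.png',cv2.resize(im[:,:,::-1],(800,600),interpolation=cv2.INTER_CUBIC))
np.save('w6.npy',np.r_[s['position'],s['tool_rot']])
E
```

```text
t 12.45 pos [ 0.4808 -0.0611  0.169 ] yaw 1.4205 tilt [-0.003 -0.001 -1.   ] F [ 0.6 -0.6 -0.3] w 0.01 gf 0.0
dp [0.0065 0.0031 0.1089] twz -0.0095
```

View pics/w6.png

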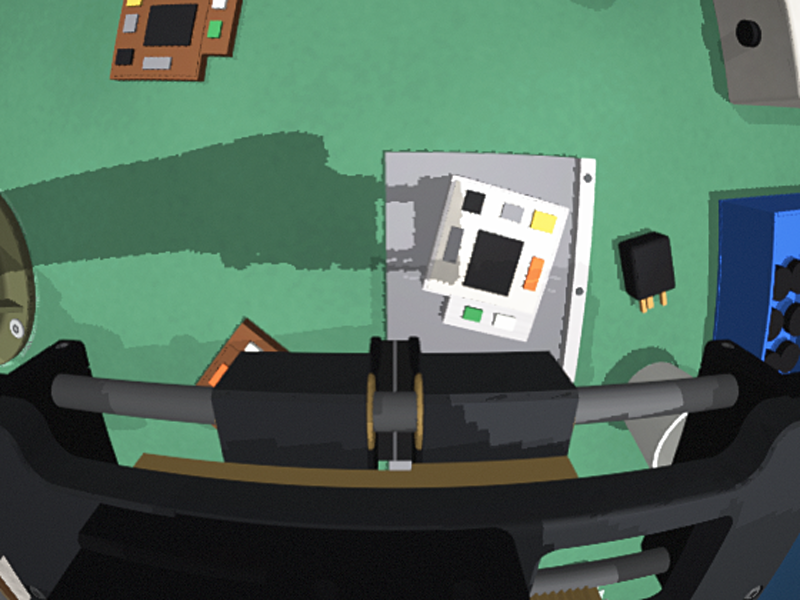

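The view shows the board with corners (455,176), (569,207), (526,341), (443,325) and (422,290), and the ledge's rear corner at (384,152). I'll refine the fixture and board poses.

Run:
```python
from fit import *
from fx import f
v=np.load('w6.npy'); st=dict(position=v[:3],tool_rot=v[3:])
k=1.42857
P=lambda L:[np.array(p)/k for p in L]
b,r=fit('wrist',[(-.055,.046,.014),(-.055,-.046,.014),(.033,-.046,.014),(.033,-.024,.014),(.055,-.024,.014),(.055,.046,.014)],P([(569,207),(455,176),(422,290),(448,296),(442,325),(526,341)]),.02,[.554,-.07,-1.97],st); print(b,r)
for p,z in(((384,152),.02),((595,158),.03),((384,340),.02),((574,372),.03)): print(f(at('wrist',np.array(p)/k,z,st)).round(4))
print("board in fix",f(b))
```

```text
[ 0.55397626 -0.07169526 -1.96218844] [-0.4  1.4 -1.5 -0.5  0.2 -0.2  1.6  0.3  0.4 -1.4 -0.3  0.4]
[-0.1553 -0.0793]
[-0.1554  0.0816]
[-0.0069 -0.0816]
[0.0228 0.0801]
board in fix [-0.07366615  0.00099153]
```

Request:
apply_moves(dp=[[0.006,0.003,0.03],[0,0,0.03],[0,0,0.03],[0,0,0.03],[0,0,0.025],[0,0,0.015],[0,0,0]], twist=[[0,0,-0.009],[0,0,0],[0,0,0],[0,0,0],[0,0,0],[0,0,0],[0,0,0]], fingers=[1,1,1,1,1,1,1])

```text
time: 13.2
position: [0.4846, -0.047, 0.0078]
tool_rot: [-2.359, -2.069, 0.003]
ft_force: [-0.9, 0.4, 1.1]
grip_width: 0.004
grip_force: 0.0
```

Request:
apply_moves(dp=[[0,0,0.004],[0,0,0.004],[0,0,0.002],[0,0,0.001],[0,0,0]], twist=[[0,0,0],[0,0,0],[0,0,0],[0,0,0],[0,0,0]], fingers=[1,1,1,1,1])

```text
time: 13.7
position: [0.4865, -0.0486, -0.0011]
tool_rot: [2.365, 2.067, 0.0]
ft_force: [0.4, 0.6, 0.3]
grip_width: 0.001
grip_force: 0.0
```

Request:
apply_moves(dp=[[0,0,0.002],[0,0,0.002],[0,0,0.001],[0,0,0]], twist=[[0,0,0],[0,0,0],[0,0,0],[0,0,0]], fingers=[1,1,1,1])

```text
time: 14.1
position: [0.4861, -0.0485, -0.0066]
tool_rot: [-2.365, -2.067, 0.0]
ft_force: [-0.0, -0.1, 0.0]
grip_width: 0.007
grip_force: 0.0
```

Request:
apply_moves(dp=[[0,0,0.001],[0,0,0.001],[0,0,0]], twist=[[0,0,0],[0,0,0],[0,0,0]], fingers=[1,1,1])

```text
time: 14.4
position: [0.4862, -0.0486, -0.0085]
tool_rot: [-2.365, -2.068, 0.0]
ft_force: [-0.6, 1.0, 0.3]
grip_width: 0.001
grip_force: 0.0
```

Request:
apply_moves(dp=[[0,0,0.001],[0,0,0.001],[0,0,0]], twist=[[0,0,0],[0,0,0],[0,0,0]], fingers=[1,1,1])

```text
time: 14.7
position: [0.4862, -0.0485, -0.0105]
tool_rot: [-2.365, -2.068, 0.0]
ft_force: [0.2, -0.3, 0.6]
grip_width: 0.006
grip_force: 0.0
```

Request:
apply_moves(dp=[[0,0,0.001],[0,0,0.001],[0,0,0]], twist=[[0,0,0],[0,0,0],[0,0,0]], fingers=[1,1,1])

```text
time: 15.0
position: [0.4862, -0.0485, -0.0125]
tool_rot: [-2.365, -2.068, 0.0]
ft_force: [-0.1, -0.2, 0.1]
grip_width: 0.008
grip_force: 0.0
```

```bash
python3 go.py .4846 -.0555 .06 1.43; python3 -c "
from fx import *; print(f(ctrl.get_state()['position']))"
```

```text
t 15.0 pos [ 0.4862 -0.0485 -0.0125] yaw 1.4368 tilt [-0. -0. -1.] F [-0.1 -0.2  0.1] w 0.008 gf 0.0
dp [-0.0071 -0.0006 -0.0725] twz 0.0068
[-0.08714472 -0.06940105]
```

Request:
apply_moves(dp=[[-0.02,0,-0.0015],[0,0,0],[0,0.006,0],[0,0.006,0],[0,0.006,0],[0,0.006,0],[0,0.004,0],[0,0,0]], twist=[[0,0,0],[0,0,0],[0,0,0],[0,0,0],[0,0,0],[0,0,0],[0,0,0],[0,0,0]], fingers=[1,1,1,1,1,1,1,1])

```text
time: 15.8
position: [0.5088, -0.0726, -0.0118]
tool_rot: [-2.363, -2.065, 0.008]
ft_force: [-7.0, -1.8, 3.2]
grip_width: 0.005
grip_force: 3.1
```

```bash
python3 go.py .4846 -.0555 .06 1.43; python3 -c "
from fx import *; print(f(ctrl.get_state()['position']))
im=get_image('wrist'); cv2.imwrite('pics/w7.png',cv2.resize(im[:,:,::-1],(800,600),interpolation=cv2.INTER_CUBIC))"
```

```text
t 15.8 pos [ 0.5088 -0.0726 -0.0118] yaw 1.4365 tilt [-0.001 -0.006 -1.   ] F [-7.  -1.8  3.2] w 0.005 gf 3.1
dp [ 0.0136 -0.0267 -0.0716] twz 0.0065
[-0.0664657  -0.04359713]
```

View pics/w7.png

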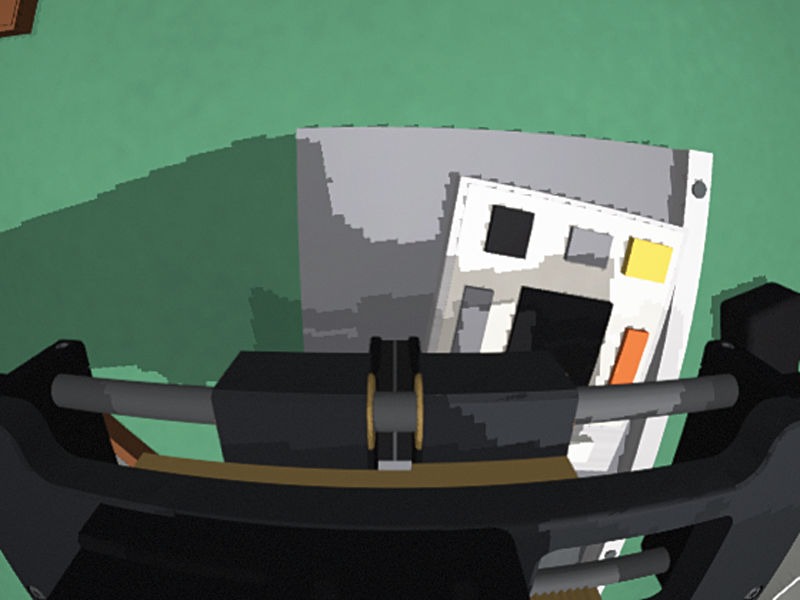

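The rear +y corner now touches the fence at (685,228) and the board is still askew. I'll keep pushing to rotate it flush.

Request:
apply_moves(dp=[[0,0.002,0],[0,0.002,0],[0,0.002,0],[0,0,0]], twist=[[0,0,0],[0,0,0],[0,0,0],[0,0,0]], fingers=[1,1,1,1])

```text
time: 16.25
position: [0.5158, -0.0737, -0.0118]
tool_rot: [-2.364, -2.066, 0.005]
ft_force: [-2.9, -1.1, -0.3]
grip_width: 0.007
grip_force: 1.2
```

```bash
cat > bd.py <<'E'
from fit import *
from fx import f
import sys
def board(show=False):
    # white tray outline in top view -> board pose guess via minAreaRect of bright blob near fixture
    im=get_image('top'); return im
E
python3 - <<'E'
from fx import *
s=ctrl.get_state(); print(f(s['position']),s['ft_force'],s['position'][2])
E
```

```text
[-0.06634678 -0.0365757 ] [-2.8867093  -1.12661795 -0.31678264] -0.011846562994199332
```

Request:
apply_moves(dp=[[0,0.002,0],[0,0.001,0],[0,0,0]], twist=[[0,0,0],[0,0,0],[0,0,0]], fingers=[1,1,1])

```text
time: 16.55
position: [0.5198, -0.0733, -0.0112]
tool_rot: [-2.364, -2.067, 0.002]
ft_force: [-4.7, -1.7, -0.4]
grip_width: 0.002
grip_force: 1.9
```

Request:
apply_moves(dp=[[0,0.001,0],[0,0.001,0],[0,0,0]], twist=[[0,0,0],[0,0,0],[0,0,0]], fingers=[1,1,1])

```text
time: 16.85
position: [0.5196, -0.0733, -0.0113]
tool_rot: [-2.362, -2.065, 0.007]
ft_force: [-8.7, -1.2, 3.9]
grip_width: 0.003
grip_force: 4.5
```

Request:
apply_moves(dp=[[0,0.001,0],[0,0.001,0],[0,0,0]], twist=[[0,0,0],[0,0,0],[0,0,0]], fingers=[1,1,1])

```text
time: 17.15
position: [0.5195, -0.0732, -0.0115]
tool_rot: [-2.36, -2.064, 0.011]
ft_force: [-13.6, -0.1, 8.4]
grip_width: 0.005
grip_force: 6.9
```

The force rises without further motion, so the board is flush with the fence. Now I'll go round behind it.

Request:
apply_moves(dp=[[0,-0.015,0],[0,0,-0.03],[0,0,-0.03],[0.03,0.02,0],[0.035,0.022,0],[0.034,0.022,0],[0,0,0],[0,0,0]], twist=[[0,0,0],[0,0,0],[0,0,0],[0,0,0],[0,0,0],[0,0,0],[0,0,0],[0,0,0]], fingers=[1,1,1,0.4,0.4,0.4,0.4,0.4])

```text
time: 17.95
position: [0.5877, 0.02, 0.0497]
tool_rot: [2.362, 2.071, 0.005]
ft_force: [-0.5, -0.8, 0.2]
grip_width: 0.373
grip_force: 0.0
```

```bash
python3 go.py .5856 .0161 -.0115 1.43
python3 - <<'E'
from fit import *
from fx import f,w
im=get_image('top'); s=np.load('w6.npy')
# board bright outline in top view: white mask inside ledge area
hsv=cv2.cvtColor(im,cv2.COLOR_RGB2HSV)
m=((hsv[:,:,2]>175)&(hsv[:,:,1]<40)).astype(np.uint8)
poly=np.array([pix('top',[*w(x,y),.034]) for x,y in((-.155,-.08),(.06,-.08),(.06,.064),(-.155,.064))]).astype(np.int32)
k=np.zeros_like(m); cv2.fillPoly(k,[poly],1); m&=k
ys,xs=np.nonzero(m); P=np.array([f(at('top',(x,y),.034)) for x,y in zip(xs,ys)])
print(len(P),np.percentile(P,[0.5,2,98,99.5],axis=0).round(4))
crop(im,255,160,140,90,5,'pics/t8.png')
E
```

```text
t 17.95 pos [0.5877 0.02   0.0497] yaw 1.4398 tilt [ 0.002  0.003 -1.   ] F [-0.5 -0.8  0.2] w 0.373 gf 0.0
dp [-0.0042 -0.0017  0.0612] twz 0.0098
215 [[-0.0742  0.0013]
 [-0.0656  0.0026]
 [-0.0264  0.0663]
 [-0.0261  0.0669]]
```

Request:
apply_moves(dp=[[0,-0.001,0.02],[0,0,0.02],[0,0,0.0205],[0,0,0],[-0.01,0,0],[-0.01,0,0],[-0.01,0,0],[-0.01,0,0],[0,0,0]], twist=[[0,0,0.01],[0,0,0],[0,0,0],[0,0,0],[0,0,0],[0,0,0],[0,0,0],[0,0,0],[0,0,0]], fingers=[0.4,0.4,0.4,0.4,0.4,0.4,0.4,0.4,0.4])

```text
time: 18.9
position: [0.5798, -0.0244, -0.0107]
tool_rot: [2.377, 2.051, -0.0]
ft_force: [0.5, 0.2, -0.2]
grip_width: 0.6
grip_force: 0.0
```

```bash
cat > st.py <<'E'
from fx import *
s=ctrl.get_state(); M=R.from_rotvec(s['tool_rot']).as_matrix()
print(round(s['time'],2),"fix",f(s['position']).round(4),"z",s['position'][2].round(4),"yaw",np.arctan2(M[1,0],M[0,0]).round(4),"Ffix",(A.T@s['ft_force'][:2]).round(1),s['ft_force'][2].round(1),"w",s['grip_width'],"gf",s['grip_force'])
E
python3 st.py
```

```text
18.9 fix [-0.1241  0.02  ] z -0.0107 yaw 1.424 Ffix [-0.2  0.4] -0.2 w 0.5999310099400961 gf 0.0
```

Request:
apply_moves(dp=[[-0.01,0,0],[-0.01,0,0],[-0.01,0,0],[-0.01,0,0],[-0.01,0,0],[-0.01,0,0],[-0.01,0,0],[0,0,0]], twist=[[0,0,0],[0,0,0],[0,0,0],[0,0,0],[0,0,0],[0,0,0],[0,0,0],[0,0,0]], fingers=[0.4,0.4,0.4,0.4,0.4,0.4,0.4,0.4])

```text
time: 19.7
position: [0.5686, -0.0942, -0.0117]
tool_rot: [2.378, 2.052, -0.003]
ft_force: [-0.1, -0.1, -0.7]
grip_width: 0.6
grip_force: 0.0
```

```bash
python3 st.py
python3 - <<'E'
from fx import *
im=get_image('top'); crop(im,255,160,140,90,5,'pics/t9.png')
hsv=cv2.cvtColor(im,cv2.COLOR_RGB2HSV)
m=((hsv[:,:,2]>175)&(hsv[:,:,1]<40)).astype(np.uint8)
poly=np.array([pix('top',[*w(x,y),.034]) for x,y in((-.155,-.08),(.138,-.08),(.138,.064),(-.155,.064))]).astype(np.int32)
k=np.zeros_like(m); cv2.fillPoly(k,[poly],1); m&=k
ys,xs=np.nonzero(m); P=np.array([f(at('top',(x,y),.034)) for x,y in zip(xs,ys)])
print(len(P),np.percentile(P,[0.5,2,98,99.5],axis=0).round(4))
E
```

```text
19.7 fix [-0.0535  0.0186] z -0.0117 yaw 1.4239 Ffix [ 0.1 -0.1] -0.7 w 0.599967363679941 gf 0.0
52 [[0.0503 0.0264]
 [0.0505 0.0286]
 [0.066  0.066 ]
 [0.0662 0.0662]]
```

The front edge is at fixture x≈0.066, so the board is following the fingers squarely. I'll continue towards the pocket.

Request:
apply_moves(dp=[[-0.008,0,0],[-0.008,0,0],[-0.008,0,0],[-0.008,0,0],[-0.008,0,0],[-0.008,0,0],[-0.008,0,0],[0,0,0]], twist=[[0,0,0],[0,0,0],[0,0,0],[0,0,0],[0,0,0],[0,0,0],[0,0,0],[0,0,0]], fingers=[0.4,0.4,0.4,0.4,0.4,0.4,0.4,0.4])

```text
time: 20.55
position: [0.5607, -0.1492, -0.0116]
tool_rot: [2.377, 2.052, -0.003]
ft_force: [0.3, -0.4, -0.6]
grip_width: 0.6
grip_force: 0.0
```

```bash
python3 st.py
```

```text
20.55 fix [0.0022 0.0184] z -0.0116 yaw 1.4243 Ffix [0.4 0.4] -0.6 w 0.5999661926621943 gf 0.0
```

Request:
apply_moves(dp=[[-0.005,0,0],[-0.005,0,0],[-0.004,0,0],[-0.003,0,0],[-0.002,0,0],[0,0,0],[0,0,0]], twist=[[0,0,0],[0,0,0],[0,0,0],[0,0,0],[0,0,0],[0,0,0],[0,0,0]], fingers=[0.4,0.4,0.4,0.4,0.4,0.4,0.4])

```text
time: 21.25
position: [0.5586, -0.1656, -0.0112]
tool_rot: [2.375, 2.055, -0.001]
ft_force: [0.5, -0.5, -1.1]
grip_width: 0.598
grip_force: 0.0
```

```bash
python3 st.py
```

```text
21.25 fix [0.0187 0.0187] z -0.0112 yaw 1.4267 Ffix [0.4 0.6] -1.1 w 0.5979759096227739 gf 0.0
```

Request:
apply_moves(dp=[[-0.002,0,0],[-0.001,0,0],[-0.001,0,0],[0,0,0],[0,0,0]], twist=[[0,0,0],[0,0,0],[0,0,0],[0,0,0],[0,0,0]], fingers=[0.4,0.4,0.4,0.4,0.4])

```text
time: 21.75
position: [0.558, -0.1691, -0.0113]
tool_rot: [2.375, 2.056, 0.0]
ft_force: [1.2, 1.4, 0.5]
grip_width: 0.597
grip_force: 0.6
```

```bash
python3 st.py
```

```text
21.75 fix [0.0222 0.0186] z -0.0113 yaw 1.427 Ffix [-1.5  1. ] 0.5 w 0.5972664327243783 gf 0.6417588796466589
```

Request:
apply_moves(dp=[[-0.001,0,0],[-0.001,0,0],[0,0,0]], twist=[[0,0,0],[0,0,0],[0,0,0]], fingers=[0.4,0.4,0.4])

```text
time: 22.05
position: [0.5579, -0.1699, -0.0114]
tool_rot: [-2.374, -2.056, -0.002]
ft_force: [1.0, 3.5, 0.5]
grip_width: 0.595
grip_force: 2.2
```

```bash
python3 st.py
```

```text
22.05 fix [0.0231 0.0186] z -0.0114 yaw 1.4274 Ffix [-3.6  0.5] 0.5 w 0.5951865078563636 gf 2.197992615401745
```

The force builds at the end stop. I'll back off and look.

Request:
apply_moves(dp=[[0.012,0,0],[0,0,-0.04],[0,0,-0.04],[0,0,-0.04],[0,0,-0.04],[-0.03,-0.03,-0.02],[-0.03,-0.03,0],[-0.02,-0.03,0],[0,0,0],[0,0,0]], twist=[[0,0,0],[0,0,0],[0,0,0],[0,0,0],[0,0,0],[0,0,0],[0,0,0],[0,0,0],[0,0,0],[0,0,0]], fingers=[0.4,0.4,0.4,0.4,0.4,0.6,1,1,1,1])

```text
time: 23.05
position: [0.4583, -0.2265, 0.169]
tool_rot: [2.377, 2.052, -0.002]
ft_force: [1.0, 0.2, -0.1]
grip_width: 0.23
grip_force: 0.0
```

```bash
python3 st.py
python3 - <<'E'
from h import *
s=ctrl.get_state(); np.save('w8.npy',np.r_[s['position'],s['tool_rot']])
a=get_image('wrist')[90:250,250:450]; b=get_image('scene')[140:240,180:330]; c=get_image('top')[165:245,270:390]
o=np.zeros((600,800,3),np.uint8); o[:400,:500]=cv2.resize(a,(500,400),interpolation=cv2.INTER_CUBIC)
o[:200,500:]=cv2.resize(b,(300,200),interpolation=cv2.INTER_CUBIC); o[200:400,500:]=cv2.resize(c,(300,200),interpolation=cv2.INTER_CUBIC)
cv2.imwrite('pics/c9.png',o[:400,:,::-1])
E
```

```text
23.05 fix [ 0.0929 -0.0721] z 0.169 yaw 1.4245 Ffix [-0.3  1. ] -0.1 w 0.23014681991307243 gf 0.0
```

View pics/c9.png

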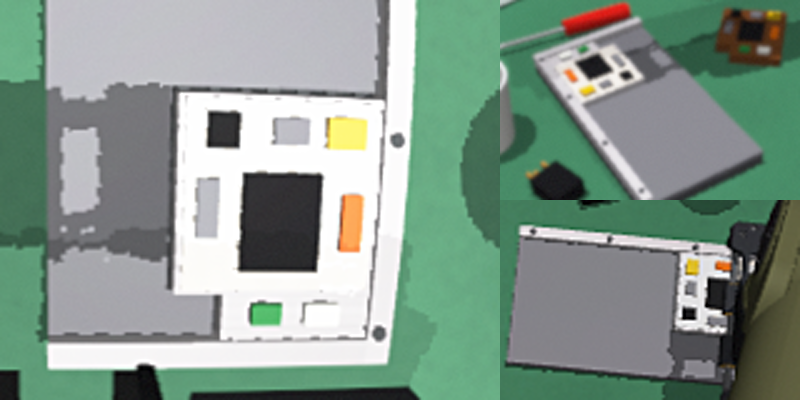

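The board lies square in the pocket, with an even 2–3 mm dark gap on the rear and left sides. I'll check its pose and height numerically.

Run:
```python
from fit import *
from fx import f
v=np.load('w8.npy'); st=dict(position=v[:3],tool_rot=v[3:])
P=[np.array([250+x/2.5-.3,90+y/2.5-.3]) for x,y in((384,98),(176,91),(171,293),(221,293),(220,339),(368,340))]
L=[(-.055,.046,.014),(-.055,-.046,.014),(.033,-.046,.014),(.033,-.024,.014),(.055,-.024,.014),(.055,.046,.014)]
for z in(.013,.0165,.02):
    b,r=fit('wrist',L,P,z,[.53,-.22,-1.71],st); print(z,f(b).round(4),(b[2]+1.711).round(4),r,np.abs(r).sum())
```

```text
0.013 [0.0875 0.0218] -0.0001 [-0.6  0.5  0.7  0.5  0.9  0.1  0.4 -0.1 -0.2  0.1 -1.6 -1.5] 7.199999999999999
0.0165 [0.0867 0.021 ] -0.0002 [-0.  -0.   0.4 -0.1  0.6  0.3  0.3  0.2 -0.3  0.5 -1.2 -1.1] 5.0
0.02 [0.0859 0.0202] -0.0004 [ 0.5 -0.6  0.1 -0.7  0.3  0.6  0.2  0.4 -0.4  1.  -0.8 -0.6] 6.199999999999999
```

The pose is right within about 1.5 mm, but the height is ambiguous from the image. I'll press lightly on the core to make sure the board is seated.

Request:
apply_moves(dp=[[0.002,0.031,0],[0.002,0.031,0],[0.002,0.031,0],[0,0,0.04],[0,0,0.04],[0,0,0.04],[0,0,0.03],[0,0,0]], twist=[[0,0,0],[0,0,0],[0,0,0],[0,0,0],[0,0,0],[0,0,0],[0,0,0],[0,0,0]], fingers=[1,1,1,1,1,1,1,1])

```text
time: 24.0
position: [0.5487, -0.2301, 0.0136]
tool_rot: [-2.366, -2.053, 0.004]
ft_force: [-0.6, 0.3, 0.3]
grip_width: 0.003
grip_force: 0.0
```

```bash
python3 st.py
```

```text
24.0 fix [0.084  0.0179] z 0.0136 yaw 1.429 Ffix [-0.2 -0.7] 0.3 w 0.0025799537737130587 gf 0.0
```

Request:
apply_moves(dp=[[0,0,0.005],[0,0,0.004],[0,0,0.002],[0,0,0]], twist=[[0,0,0],[0,0,0],[0,0,0],[0,0,0]], fingers=[1,1,1,1])

```text
time: 24.4
position: [0.5524, -0.2333, 0.0086]
tool_rot: [2.374, 2.055, 0.001]
ft_force: [-1.0, -0.3, 0.3]
grip_width: 0.007
grip_force: 0.0
```

Request:
apply_moves(dp=[[0,0,0.002],[0,0,0.001],[0,0,0]], twist=[[0,0,0],[0,0,0],[0,0,0]], fingers=[1,1,1])

```text
time: 24.7
position: [0.5517, -0.2331, 0.0047]
tool_rot: [2.376, 2.056, -0.0]
ft_force: [0.4, 0.5, 0.3]
grip_width: 0.007
grip_force: 0.0
```

Request:
apply_moves(dp=[[0,0,0.002],[0,0,0.001],[0,0,0]], twist=[[0,0,0],[0,0,0],[0,0,0]], fingers=[1,1,1])

```text
time: 25.0
position: [0.5515, -0.2329, 0.0014]
tool_rot: [-2.375, -2.056, 0.0]
ft_force: [0.1, -0.6, -0.5]
grip_width: 0.009
grip_force: 0.0
```

Request:
apply_moves(dp=[[0,0,0.001],[0,0,0.001],[0,0,0]], twist=[[0,0,0],[0,0,0],[0,0,0]], fingers=[1,1,1])

```text
time: 25.3
position: [0.5516, -0.2329, -0.0005]
tool_rot: [-2.375, -2.056, 0.0]
ft_force: [-0.1, -0.3, 0.1]
grip_width: 0.007
grip_force: 0.0
```

Request:
apply_moves(dp=[[0,0,0.001],[0,0,0.001],[0,0,0]], twist=[[0,0,0],[0,0,0],[0,0,0]], fingers=[1,1,1])

```text
time: 25.6
position: [0.5516, -0.2329, -0.0025]
tool_rot: [-2.375, -2.056, 0.0]
ft_force: [-0.8, -0.0, 0.4]
grip_width: 0.01
grip_force: 0.0
```

Request:
apply_moves(dp=[[0,0,0.001],[0,0,0]], twist=[[0,0,0],[0,0,0]], fingers=[1,1])

```text
time: 25.8
position: [0.5516, -0.2329, -0.0035]
tool_rot: [-2.375, -2.056, 0.0]
ft_force: [-0.9, 0.4, 0.9]
grip_width: 0.003
grip_force: 0.0
```

Request:
apply_moves(dp=[[0,0,0.001],[0,0,0]], twist=[[0,0,0],[0,0,0]], fingers=[1,1])

```text
time: 26.0
position: [0.5516, -0.233, -0.0045]
tool_rot: [-2.375, -2.056, 0.0]
ft_force: [1.1, 0.6, -0.3]
grip_width: 0.003
grip_force: 0.0
```

Request:
apply_moves(dp=[[0,0,0.001],[0,0,0]], twist=[[0,0,0],[0,0,0]], fingers=[1,1])

```text
time: 26.2
position: [0.5518, -0.233, -0.0049]
tool_rot: [2.375, 2.056, -0.0]
ft_force: [-1.6, 1.1, 3.5]
grip_width: 0.003
grip_force: 1.8
```

Request:
apply_moves(dp=[[0,0,0.001],[0,0,0.001],[0,0,0],[0,0,0]], twist=[[0,0,0],[0,0,0],[0,0,0],[0,0,0]], fingers=[1,1,1,1])

```text
time: 26.6
position: [0.5518, -0.233, -0.005]
tool_rot: [2.375, 2.055, -0.002]
ft_force: [-5.5, 1.7, 15.2]
grip_width: 0.004
grip_force: 7.9
```

Request:
apply_moves(dp=[[0,0,-0.01],[0,0,-0.03],[0.04,0,0],[0.04,0,0],[0.04,0,0],[0,0,0.03],[0,0,0.01],[0,0,0.006],[0,0,0]], twist=[[0,0,0],[0,0,0],[0,0,0],[0,0,0],[0,0,0],[0,0,0],[0,0,0],[0,0,0],[0,0,0]], fingers=[1,1,1,1,1,1,1,1,1])

```text
time: 27.5
position: [0.5681, -0.1156, -0.0142]
tool_rot: [-2.377, -2.052, 0.002]
ft_force: [-0.4, 0.3, 1.0]
grip_width: 0.004
grip_force: 0.0
```

Request:
apply_moves(dp=[[0,0,0.001],[0,0,0.001],[0,0,0]], twist=[[0,0,0],[0,0,0],[0,0,0]], fingers=[1,1,1])

```text
time: 27.8
position: [0.5693, -0.1147, -0.0149]
tool_rot: [2.376, 2.054, 0.001]
ft_force: [-0.1, -0.8, 0.1]
grip_width: 0.003
grip_force: 0.0
```

Request:
apply_moves(dp=[[0,0,0.001],[0,0,0.001],[0,0,0]], twist=[[0,0,0],[0,0,0],[0,0,0]], fingers=[1,1,1])

```text
time: 28.1
position: [0.5693, -0.1144, -0.0164]
tool_rot: [2.375, 2.055, -0.0]
ft_force: [-1.3, -0.6, 5.2]
grip_width: 0.005
grip_force: 2.7
```

The ledge (z = 0.020) touches at -0.0163 and the core at -0.0049, so the core's top is at 0.0314, against 0.0315 when fully seated. I'll retreat and hand in.

Request:
apply_moves(dp=[[0,0,-0.03],[0,0,-0.04],[0,0,-0.04],[0,0,-0.04],[0,0,0],[0,0,0],[0,0,0]], twist=[[0,0,0],[0,0,0],[0,0,0],[0,0,0],[0,0,0],[0,0,0],[0,0,0]], fingers=[1,1,1,1,1,1,1])

```text
time: 28.8
position: [0.5679, -0.1142, 0.1314]
tool_rot: [-2.374, -2.055, 0.002]
ft_force: [0.2, 0.7, 0.2]
grip_width: 0.004
grip_force: 0.0
```

```bash
python3 -c "
from bench import ctrl
print(ctrl.close_job())"
```

```text
the job is handed in; nothing more can be done
None
```

I turned the dial to its anticlockwise stop, slid the board into the pocket where by touch and camera it sits flat and square, and handed the job in at about 29 s; no verdict came back.

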